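# Loosen the clamp screw of a suppository mould and ease the mould open

### The job

Open the clamped suppository mould with a fingertip alone: roll the knurled rim of its clamp screw in the loosening direction, stroke by stroke, until it has made two full turns (to within a quarter turn), and only then push the loose half by its green tab back against the screw's brass pad. Stroke and push gently, never pinching the knob or the tab, do not run the screw farther out, and leave the jar, dropper bottle and spatula beside it where they are.

Things in the scene. Friction and masses are not known exactly. Their poses are not given: they have to be found in the camera images.
- mould: Aluminium split mould on a steel base plate, fixed to the counter, 142 x 140 mm, 56 mm high without knob and tab. Origin on the counter under the frame's middle. Own x = screw axis; z up. In mm along x: knurled head -98 to -80, neck, nut block -60 to -42 (top 48 high), loose half -11 to 25, fixed half 25 to 61, rear stop to 75. Six cream suppositories lie along the joint of the halves.
- clamp_screw (a joint): Turn of the clamp screw, rad; 0 = tight (starts within 0.2 of it, stops at -0.3). Grows as it loosens: anticlockwise seen from outside facing the head, so the top of the rim travels towards the mould's +y. One turn = 6.28, backing the head out 3 mm along the mould's -x. Needs about 0.04 N m (2 N at the rim); stays where left, does not coast.
- knob_center (a point): Centre of the knurled steel head: drum of 44 mm diameter, 18 mm long, axis level along the mould's x, 36 mm above the counter (top of rim at 58 mm), free all round. 30 straight ridges 1.5 mm high along the axis; one ridge, and a line on each flat face, is red and points up when the joint reads 0. Moves out with the screw, does not turn; its axes are the mould's.
- front_half (a joint): How far the loose half is slid open, m; 0 = shut. It slides on guide rods along the mould's -x (towards the knob), cannot lift, needs about 2 N, stays where left, and can open only as far as the screw has backed out, where the brass pad stops it (6 mm after two turns).
- half_tab (a point): Middle of the pushing face of the green tab on the loose half: the face towards the fixed half (mould's +x), 65 mm above the counter. The tab is an upright plate 34 mm wide (mould's y), 6 mm thick, its top at 73 mm. Both halves are flat on top, 56 mm high, for 64 mm before this face.
- half_back (a point): Middle of the loose half's back face (towards the screw), at screw height, where the brass pad bears on it.
- pad_face (a point): Middle of the face of the brass pad (32 mm diameter) on the end of the screw; the pad does not turn. At the start it bears on the loose half, this point and half_back coinciding.
- jar: White ointment jar, 62 mm diameter, 62 mm high, loose; origin at the centre of its underside. To be left alone.
- dropper: Amber dropper bottle with black cap, 34 mm diameter, 85 mm high, loose; origin at the centre of its underside. To be left alone.
- spatula: Flat steel spatula with a dark wooden handle, 200 mm long, 20 mm wide, lying on the counter, loose; origin under its middle, x along its length. To be left alone.
There are look-alikes about, which are no part of the job. Several things have the shape of the mould; the one meant has the colours described above.

How it is judged:
By the outcome, as a careful person would: the job done as asked, in the order asked, and still so for the second after the job is handed in, with the robot touching nothing.
It also fails if it takes over 64 s, if anything falls off the work surface, if the arm or the gripper's body presses on something with over 40 N, if the wrist force passes 120 N, or if a joint passes its speed limit or range.

### The arm

A 7-joint arm with a two-finger parallel gripper is mounted at the origin on the work surface. World frame = base frame: x ahead of the robot, y to its left, z up, the work surface at z = 0. Lengths are in m, angles in rad, forces in N, time in s.
With the tool pointing down it reaches from about 0.4 to 0.875 m from the base axis. Payload 19.3 kg.
Tool frame: the origin (TCP) lies between the finger pads; the fingertips stand 17 mm ahead of it and the grasp point (between the pads) lies 2 mm behind it; z points along the fingers, x is the direction in which the jaws open and shut, and the axes are right-handed (so a half turn about z gives the same grasp; the last joint's range is limited). The gripper opens to 85 mm and grips with 20 to 120 N. Pads are 22 mm wide; open, the fingers measure 114 mm over their backs; the gripper's body (76 mm by 85 mm) begins 54 mm behind the grasp point. The pads swing forward as they close: fully open they stand 13 mm farther back than shut.
Start: joints at [1.216, 0.521, -0.036, 1.599, 0.021, 1.021, -0.113], TCP at [0.176, -0.6, 0.248] pointing down, gripper open.
Joint ranges: [-2.91, 2.91], [-0.3, 2.13], [-1.5, 1.42], [0.17, 2.43], [-1.26, 4.41], [0.16, 1.93], [-2.52, 2.52]. Speed limits (rad/s): [1.89, 1.89, 2.39, 2.39, 3.01, 3.01, 3.01].

### API

Orientations are given as [roll, pitch, yaw] about the fixed x, y, z axes, in that order (R = Rz(yaw) Ry(pitch) Rx(roll)).
In Python, from workcell import bot gives the robot as it stands. The module is installed in compiled form; this text tells all that it offers.
- The arm moves only by the tool arm_command, never from a script. Its argument "targets" is a list of rows, each a list of 6 numbers: the shift along the tool's x, y, z in mm, then the turn, a rotation vector about the tool's x, y, z in degrees. In form: [[x, y, z, wx, wy, wz], ...]. A call has 1 to 8 rows; each row shifts and turns the pose as measured when the row begins, along the tool's axes as they then stand; what a row does not reach is not made up. A row lasts 1/10 s, in which the tool goes at most 50 mm and 8.59 degrees, less where a joint would pass 70% of its speed; a pose out of reach is approached as far as the arm can. A call is refused whole if a number of a shift passes 50 or a number of a turn 8.59, either way. A call with a gripper value outside its range is refused whole. "grip" is the opening in per cent of the stroke, from 0 (shut) to 100 (fully open), set as the call begins (left out, the last holds). The fingers move at their own pace and stop on an object; "grip_force" is the grip in N (left out, the last holds). Time passes only in rows, so rows that do not move let the fingers close. It gives the time, the measured TCP pose, the force and the opening at its end, in the units of the state.
- bot.observe(): the state, without advancing time (a new reading comes with each control period).
- bot.grab_frame(name): name is "scene" or "top" or "wrist"; returns a dict with "color" (480x640x3 uint8, red, green, blue), "depth" (480x640 float32, m along the optical axis (not along the pixel's ray), 0 where there is no reading), "fov_y" (degrees; the focal length in pixels is half the picture's height over the tangent of half this angle, whatever the lens; pixels are square), "cx", "cy" (the principal point, pixels), "D" ([k1, k2, p1, p2, k3] as OpenCV has them; the pictures are not rectified), "R" (3x3) and "t" (3): a world point X has camera coordinates R X + t; the wrist camera has in their place "hand_eye" (4x4, takes a point from camera to tool coordinates, whose origin is the TCP and whose axes are the tool frame's). Camera axes: x right, y down, z forward; pixel columns grow to the right and rows downward; lengths in m; the calibration is good to about 2 mm. A picture is of the moment at which its call begins: read the wrist's pose just before it.
- bot.job_done(): hands the job in, once; it reports no verdict.
The state is a dict: "clock": time; "qpos": joint angles; "qd": joint speeds; "joint_efforts": joint torques, N m; "position": TCP position; "tool_rot": TCP orientation; "force": force on the tool from outside, world axes, zero at the start; "moment": the same for the moment, N m; "grip_width": finger opening in m.
Only numpy, scipy, OpenCV 4.12 (cv2) and the standard library are available. Lean on these libraries where they do the work, as an engineer would, in place of code of your own. Each camera call takes 0.05 s, during which the arm holds its last target. There are 200 camera calls.

## Working session

There is one attempt and no reset: what is moved stays moved. The work goes in short steps, Python scripts to look and compute and a tool call to move; the robot and the scene stay as the last step left them, time stands still between calls to the robot, and variables do not carry over. Pictures are saved under pics/ and viewed, about 8 in all and at most 12, crops included, and the job is handed in when it is done.

Besides the shell and the picture viewer there is one more tool, called after "Call:" as name(argument=value, ...) on one line, values as JSON. arm_command: Moves the arm, as the interface text tells. Its arguments: {"type":"object","properties":{"targets":{"type":"array"},"grip":{"type":"number"},"grip_force":{"type":"number"}},"required":["targets"]}

```bash
mkdir -p pics
cat > h.py <<'E'
import numpy as np,cv2
from workcell import bot
def K(f):
    F=240/np.tan(np.radians(f['fov_y'])/2); return np.array([[F,0,f['cx']],[0,F,f['cy']],[0,0,1.]])
def cam(f,s=None):
    if 'R' in f: return np.array(f['R']),np.array(f['t'])
    from scipy.spatial.transform import Rotation as Ro
    T=np.eye(4);T[:3,:3]=Ro.from_euler('xyz',s['tool_rot']).as_matrix();T[:3,3]=s['position']
    M=np.linalg.inv(T@np.array(f['hand_eye'])); return M[:3,:3],M[:3,3]
def plane(f,px,z,s=None):
    R,t=cam(f,s); u=cv2.undistortPoints(np.array(px,float).reshape(-1,1,2),K(f),np.array(f['D'],float)).reshape(-1,2)
    d=np.c_[u,np.ones(len(u))]@R; c=-R.T@t; return c+d*((z-c[2])/d[:,2])[:,None]
def pts(f,s=None):
    R,t=cam(f,s); v,u=np.mgrid[:480,:640]; n=cv2.undistortPoints(np.stack([u,v],-1).reshape(-1,1,2).astype(float),K(f),np.array(f['D'],float)).reshape(480,640,2)
    return (np.dstack([n,np.ones((480,640))])*f['depth'][...,None]-t)@R
def proj(f,X,s=None):
    R,t=cam(f,s); return cv2.projectPoints(np.array(X,float).reshape(-1,3),cv2.Rodrigues(R)[0],t,K(f),np.array(f['D'],float))[0].reshape(-1,2)
def save(f,n): cv2.imwrite('pics/'+n,f['color'][...,::-1])
E
python3 - <<'E'
from h import *
s=bot.observe();print(s)
for n in('scene','top'):
    f=bot.grab_frame(n);save(f,n+'1.png');print(n,f['fov_y'],f['D'],-np.array(f['R']).T@f['t'])
E
```

```text
{'clock': 0.0, 'qpos': array([ 1.21576745,  0.52200395, -0.03633446,  1.60001388,  0.02117041,
        1.02107858, -0.11282205]), 'qd': array([ 1.02969352e-03, -2.05965239e-04, -6.41465590e-05, -3.36606323e-04,
       -1.76270709e-04,  9.03085958e-04,  2.40623773e-04]), 'joint_efforts': array([-5.59134660e-04, -9.27121067e+01,  1.98022798e+00, -3.69944143e+01,
        1.79720821e-02,  8.08005687e-03, -5.77806850e-05]), 'position': array([ 0.17550872, -0.59951987,  0.2477298 ]), 'tool_rot': array([ 3.14154170e+00,  1.11902624e-03, -1.28600876e+00]), 'force': array([ 0.15537396,  0.04694015, -0.08054432]), 'moment': array([ 0.00121098,  0.03431009, -0.02930057]), 'grip_width': 0.08512592530460596}
scene 52.96492745748326 [-0.02405809  0.          0.          0.          0.        ] [0.86934214 0.46949907 0.59093676]
top 44.14820742021814 [0.06146455 0.         0.         0.         0.        ] [0.4196114  0.05264557 0.9976547 ]
```

View pics/scene1.png

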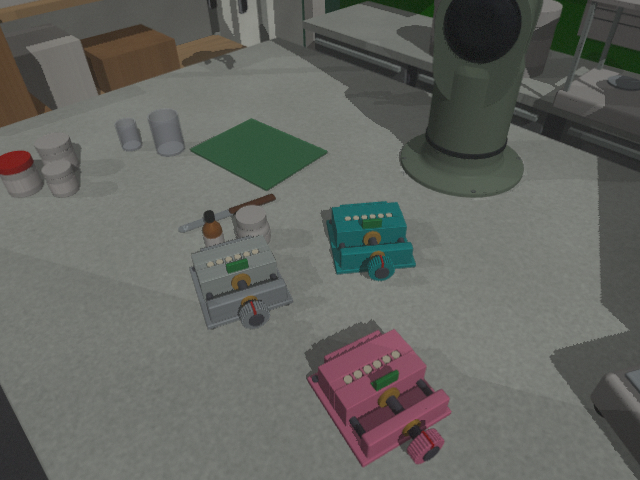

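View pics/top1.png

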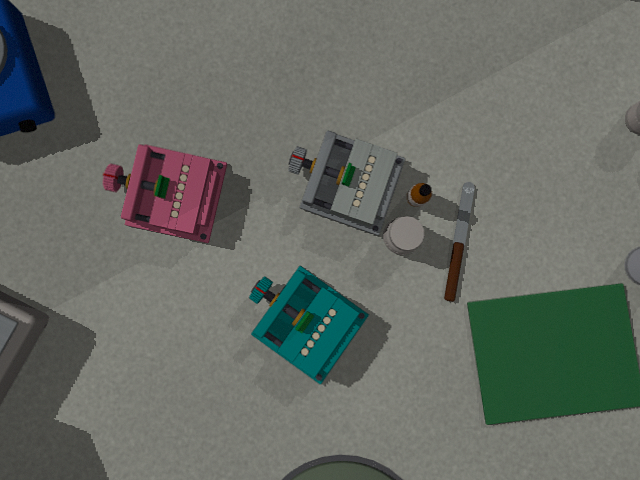

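The top view shows the aluminium mould at about (350,180), with its knob at (298,160) and green tab at (346,174). The jar is at (405,235), the dropper at (420,193) and the spatula at (460,240). The pink and teal moulds are look-alikes.

Run:
```python
from h import *
f=bot.grab_frame('top');P=pts(f)
c=cv2.resize(f['color'][110:260,270:490],None,fx=3.6,fy=3.6,interpolation=cv2.INTER_CUBIC);cv2.imwrite('pics/topcrop.png',c[...,::-1])
print(plane(f,[[320,240],[298,160],[400,160],[320,60]],0.05).round(3))
print(f['depth'][160:200:10,300:400:20])
hsv=cv2.cvtColor(f['color'],cv2.COLOR_RGB2HSV)
Z=P[...,2]
roi=np.zeros((480,640),bool);roi[120:240,285:405]=1
g=roi&(hsv[...,0]>40)&(hsv[...,0]<80)&(hsv[...,1]>120)
v,u=np.nonzero(g);print('green',len(u),u.mean(),v.mean(),np.median(P[g],0),plane(f,[[u.mean(),v.mean()]],.073))
print(np.histogram(Z[roi],bins=np.arange(-.01,.09,.005)))
top=roi&(Z>.053)&(Z<.060)
n,l,st,ce=cv2.connectedComponentsWithStats(top.astype(np.uint8))
for i in range(1,n):
    if st[i,4]>60:
        q=P[l==i];print(st[i],q.mean(0).round(4),cv2.minAreaRect(q[:,:2].astype(np.float32)*1000))
f=bot.grab_frame('scene');c=cv2.resize(f['color'][180:340,160:320],None,fx=3.7,fy=3.7,interpolation=cv2.INTER_CUBIC);cv2.imwrite('pics/scenecrop.png',c[...,::-1])
```

```text
[[ 0.494  0.024  0.05 ]
 [ 0.625  0.056  0.05 ]
 [ 0.621 -0.11   0.05 ]
 [ 0.79   0.016  0.05 ]]
[[0.95469904 0.9672911  1.0008576  0.9560153  0.95546204]
 [1.00903    0.9620402  0.95993453 0.955745   0.957162  ]
 [1.0083454  0.96705455 0.95982265 0.9537768  0.9538221 ]
 [1.0060916  0.9972865  0.95054454 0.95427096 0.9516647 ]]
green 166 348.2048192771084 174.74698795180723 [ 0.59608605 -0.02351333  0.05992111] [[ 0.59452499 -0.02284229  0.073     ]]
(array([  12, 2668, 3725,  203, 1398,  173,   45,  134,  214,  152,  310,
       1009, 1252, 2634,  317,   20,   71,    8,    0]), array([-0.01 , -0.005,  0.   ,  0.005,  0.01 ,  0.015,  0.02 ,  0.025,
        0.03 ,  0.035,  0.04 ,  0.045,  0.05 ,  0.055,  0.06 ,  0.065,
        0.07 ,  0.075,  0.08 ,  0.085]))
[ 331  139   67   86 3101] [ 0.5865 -0.0493  0.0564] ((586.9804077148438, -48.96466064453125), (76.74150848388672, 124.16195678710938), 69.38846588134766)
[289 149  16  19 169] [0.627  0.0583 0.0561] ((626.1862182617188, 58.75198745727539), (18.996164321899414, 30.251934051513672), 64.14411163330078)
```

View pics/topcrop.png

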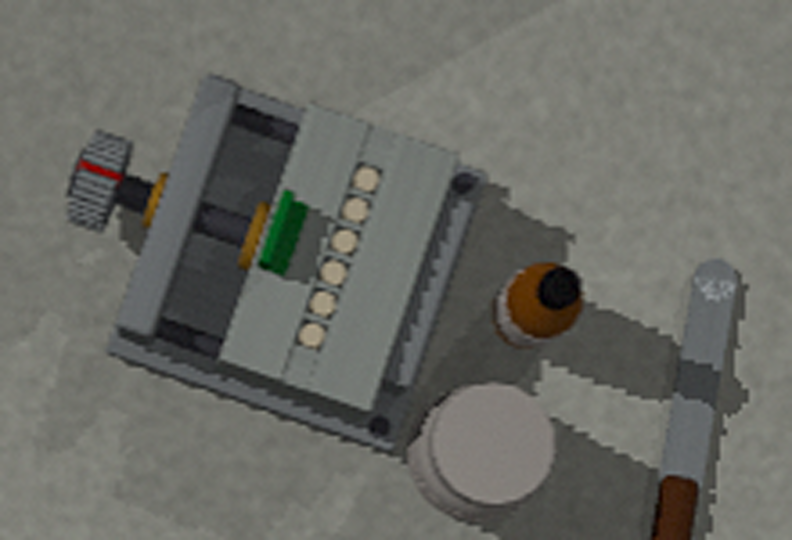

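Call:
arm_command(targets=[[-31, -38, 0, 0, 0, -4], [-31, -38, 0, 0, 0, 0], [-31, -38, 0, 0, 0, 0], [-31, -38, 0, 0, 0, 0], [-31, -38, 0, 0, 0, 0], [-31, -38, 0, 0, 0, 0], [-31, -38, 0, 0, 0, 0], [-31, -38, 0, 0, 0, 0]], grip=0, grip_force=40)

```text
clock: 1.0
position: [0.3772, -0.2592, 0.2463]
tool_rot: [3.14, -0.0, -1.223]
force: [1.8, -1.1, 0.7]
grip_width: -0.0001
```

```bash
cat >> h.py <<'E'
from scipy.spatial.transform import Rotation as Ro
YAW=np.radians(-110.4); O=np.array([0.5952,-0.0259,0])
M=Ro.from_euler('z',YAW).as_matrix()
def st(s=None):
    s=s or bot.observe(); R=Ro.from_euler('xyz',s['tool_rot']).as_matrix()
    m=(M.T@(s['position']-O))*1000
    print('t',round(s['clock'],2),'TCPmould mm',m.round(1),'F mould',(M.T@s['force']).round(1),'rot',np.degrees(s['tool_rot']).round(1),'w',round(s['grip_width'],4)); return s,R,m
def go(target):
    s,R,m=st(); d=R.T@(M@(np.array(target)/1000.)+O-s['position'])*1000
    D=Ro.from_matrix(M)*Ro.from_euler('x',np.pi); rv=np.degrees((Ro.from_matrix(R).inv()*D).as_rotvec())
    print('tool shift',d.round(1),'turn',rv.round(1)); return d
E
python3 - <<'E'
from h import *
go([-90,0,150]); print(bot.observe()['qpos'])
E
```

```text
t 1.0 TCPmould mm [ 294.7 -123.   246.3] F mould [0.4 2.  0.7] rot [179.9  -0.  -70.1] w -0.0001
tool shift [-213.8 -342.8   95.5] turn [ 0.1 -0.1 40.3]
[ 0.63493088  0.2648268  -0.19623044  2.01657223  0.06919812  0.8672382
 -0.82284764]
```

Call:
arm_command(targets=[[-26, -42, 0, 0, 0, 0], [-26, -42, 0, 0, 0, 0], [-26, -42, 0, 0, 0, 0], [-26, -42, 0, 0, 0, 0], [-26, -42, 0, 0, 0, 0], [-26, -42, 0, 0, 0, 0], [-26, -42, 0, 0, 0, 0], [-26, -42, 0, 0, 0, 0]])

```text
clock: 1.8
position: [0.6227, 0.0567, 0.2463]
tool_rot: [3.14, -0.003, -1.225]
force: [-0.1, -0.9, 0.7]
grip_width: 0.0
```

Call:
arm_command(targets=[[0, 0, 0, 0, 0, 8], [0, 0, 0, 0, 0, 8], [0, 0, 0, 0, 0, 8], [0, 0, 0, 0, 0, 8], [0, 0, 0, 0, 0, 8], [0, 0, 0, 0, 0, 0]])

```text
clock: 2.4
position: [0.6246, 0.0658, 0.2434]
tool_rot: [3.139, -0.001, -1.94]
force: [-0.5, 0.5, -0.9]
grip_width: -0.0001
```

Run:
```python
from h import *
go([-90,0,150]); print(bot.observe()['qpos'])
f=bot.grab_frame('scene');P=pts(f)
cv2.imwrite('pics/s2.png',cv2.resize(f['color'][60:340,120:400],None,fx=2.1,fy=2.1)[...,::-1])
```

```text
t 2.4 TCPmould mm [-96.2  -4.4 243.4] F mould [-0.3 -0.7 -0.9] rot [ 179.8   -0.  -111.1] w -0.0001
tool shift [ 6.1 -4.8 93.4] turn [ 0.2 -0.  -0.7]
[-0.11650008  0.53439883 -0.12249279  1.58996221  0.07172864  1.02464273
 -2.19907211]
```

View pics/s2.png

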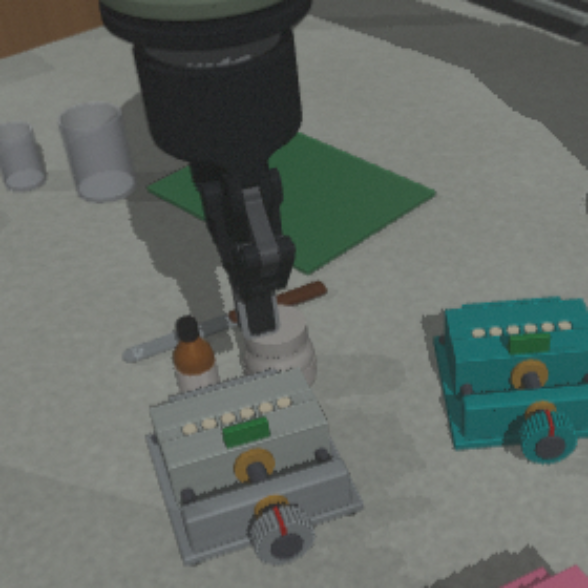

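```bash
cat >> h.py <<'E'
def knob(theta_guess=0,f=None):
    "red line on outer face / red ridge, angle from scene view"
    f=f or bot.grab_frame('scene'); R,t=cam(f); c=-R.T@t
    hsv=cv2.cvtColor(f['color'],cv2.COLOR_RGB2HSV).astype(int)
    kx=-98-3*theta_guess/6.283
    ctr=proj(f,M@np.array([kx,0,36])/1000+O)[0]
    v,u=np.nonzero(((hsv[...,0]<8)|(hsv[...,0]>172))&(hsv[...,1]>110)&(hsv[...,2]>50))
    k=np.hypot(u-ctr[0],v-ctr[1])<28; u,v=u[k],v[k]
    n=cv2.undistortPoints(np.c_[u,v].reshape(-1,1,2).astype(float),K(f),np.array(f['D'],float)).reshape(-1,2)
    d=(np.c_[n,np.ones(len(n))]@R)@M; cm=M.T@(c-O)*1000
    q=cm+d*((kx-cm[0])/d[:,0])[:,None]
    r=np.hypot(q[:,1],q[:,2]-36); i=r<22
    print('ctr px',ctr.round(1),'n',len(u),i.sum(),'face yz mean',(q[i][:,1:].mean(0) if i.any() else 0),'all',q[:,1:].mean(0) if len(u) else 0)
    if i.any(): 
        w=q[i]; print('angle',np.arctan2(w[:,1].mean(),w[:,2].mean()-36).round(3),'r',r[i].min().round(1),r[i].max().round(1))
    return f
E
python3 - <<'E'
from h import *
f=knob()
# check: green tab & knob points in scene depth
P=(pts(f)-O)@M*1000
cv2.imwrite('pics/k1.png',cv2.resize(f['color'][285:345,220:300],None,fx=8,fy=8,interpolation=cv2.INTER_CUBIC)[...,::-1])
for y,z in((0,36),(0,58),(22,36),(-22,36)): print(y,z,proj(f,M@np.array([-98,y,z])/1000+O).round(1))
hsv=cv2.cvtColor(f['color'],cv2.COLOR_RGB2HSV)
g=(hsv[...,0]>40)&(hsv[...,0]<80)&(hsv[...,1]>120);g[:, :190]=0;g[:,280:]=0;g[:240]=0;g[310:]=0
q=P[g];print('tab',len(q),np.percentile(q,[2,50,98],axis=0).round(1))
m=(P[...,0]>-40)&(P[...,0]<80)&(abs(P[...,1])<75)&(P[...,2]>54)&(P[...,2]<64)
q=P[m];print('halves',np.percentile(q,[1,50,99],axis=0).round(1), cv2.minAreaRect(q[:,:2].astype(np.float32)))
k=(P[...,0]<-70)&(P[...,0]>-115)&(abs(P[...,1])<35)&(P[...,2]>10)&(P[...,2]<70)
q=P[k];print('knob',len(q),np.percentile(q,[2,50,98],axis=0).round(1))
E
```

```text
ctr px [257.1 319.6] n 32 9 face yz mean [ 2.3127062 53.5672689] all [ 3.12516993 64.2585043 ]
angle 0.131 r 13.7 21.6
0 36 [[257.1 319.6]]
0 58 [[255.5 309.8]]
22 36 [[242.8 324.3]]
-22 36 [[271.2 314.9]]
tab 180 [[-10.  -14.7  59.5]
 [ -7.4   1.5  68. ]
 [ -3.3  16.7  74.2]]
halves [[-10.7 -60.   54.2]
 [ 25.4   4.2  56.4]
 [ 60.8  61.7  62. ]] ((25.950061798095703, 0.8324737548828125), (124.31392669677734, 75.23959350585938), 89.83241271972656)
knob 667 [[-100.8  -18.    20.3]
 [ -96.3    3.    46.5]
 [ -80.6   22.3   58.4]]
```

View pics/k1.png

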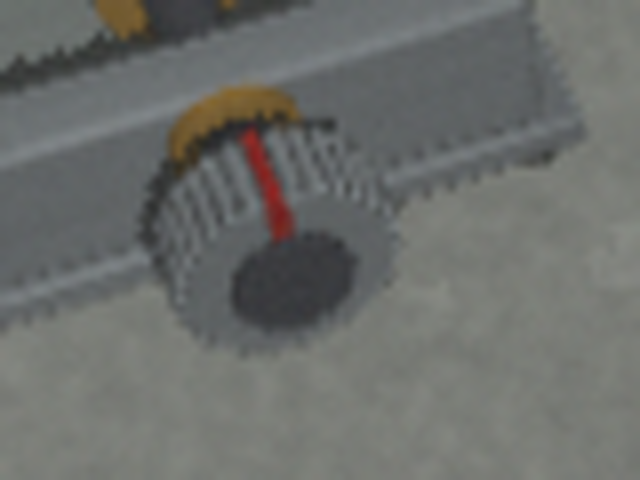

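Crop: the knob face is centred near full-frame (256.5,320), within 1 px of my prediction. The red line and ridge are almost straight up, at about 0.1 rad. I'll descend beside the top of the rim.

Call:
arm_command(targets=[[2, 7, 48, 0, 0, -0.7], [2, 6, 48, 0, 0, 0], [0, 0, 30, 0, 0, 0], [0, 0, 15, 0, 0, 0], [0, 0, 0, 0, 0, 0]])

```text
clock: 3.0
position: [0.6112, 0.0666, 0.099]
tool_rot: [3.141, 0.003, -1.899]
force: [-1.0, 0.5, 0.7]
grip_width: -0.0003
```

```bash
sed -i 's/^YAW=.*/YAW=np.radians(-110.4); O=np.array([0.5961,-0.0262,0])/' h.py
python3 - <<'E'
from h import *
go([-93,-16,76])
E
```

```text
t 3.0 TCPmould mm [-92.3 -18.2  99. ] F mould [-0.1 -1.2  0.7] rot [ 1.800e+02  1.000e-01 -1.088e+02] w -0.0003
tool shift [-0.6 -2.2 23. ] turn [0.  0.1 1.6]
```

Call:
arm_command(targets=[[0, -8, 10, 0, 0, 1.2], [0, 0, 8, 0, 0, 0.4], [0, 0, 2, 0, 0, 0], [0, 0, 0, 0, 0, 0]])

```text
clock: 3.4
position: [0.6212, 0.0637, 0.0798]
tool_rot: [-3.14, 0.004, -1.925]
force: [-0.1, 0.3, -0.1]
grip_width: 0.0001
```

Call:
arm_command(targets=[[0, 0, 1.5, 0, 0, 0]])

```text
clock: 3.5
position: [0.6215, 0.0638, 0.0788]
tool_rot: [-3.139, 0.005, -1.925]
force: [0.5, 0.5, -0.2]
grip_width: -0.0001
```

Call:
arm_command(targets=[[0, 0, 1.5, 0, 0, 0]])

```text
clock: 3.6
position: [0.6217, 0.0639, 0.0777]
tool_rot: [-3.138, 0.005, -1.925]
force: [-0.7, 0.8, -0.1]
grip_width: 0.0002
```

Call:
arm_command(targets=[[0, 0, 1, 0, 0, 0]])

```text
clock: 3.7
position: [0.6218, 0.0639, 0.0769]
tool_rot: [-3.138, 0.006, -1.924]
force: [0.6, -0.7, 0.6]
grip_width: -0.0002
```

Call:
arm_command(targets=[[0, 0, 1.5, 0, 0, 0]])

```text
clock: 3.8
position: [0.6219, 0.064, 0.0756]
tool_rot: [-3.137, 0.006, -1.924]
force: [-0.6, -0.3, -0.5]
grip_width: 0.0001
```

Call:
arm_command(targets=[[0, 0, 1, 0, 0, 0]])

```text
clock: 3.9
position: [0.6219, 0.064, 0.0745]
tool_rot: [-3.137, 0.006, -1.924]
force: [-0.3, 0.2, 1.4]
grip_width: 0.0
```

Call:
arm_command(targets=[[0, 0, 1, 0, 0, 0]])

```text
clock: 4.0
position: [0.622, 0.0642, 0.0737]
tool_rot: [-3.137, 0.006, -1.924]
force: [-1.3, 0.2, 6.3]
grip_width: -0.0003
```

Call:
arm_command(targets=[[0, -4, 0.6, 0, 0, 0], [0, -4, 0.6, 0, 0, 0], [0, -4, 0.6, 0, 0, 0], [0, -4, 0.6, 0, 0, 0]])

```text
clock: 4.4
position: [0.6378, 0.0588, 0.073]
tool_rot: [-3.136, 0.006, -1.924]
force: [-2.1, -0.8, 9.3]
grip_width: -0.0003
```

Run:
```python
from h import *
go([-93,10,74]);f=knob()
cv2.imwrite('pics/k2.png',cv2.resize(f['color'][240:345,200:320],None,fx=5,fy=5,interpolation=cv2.INTER_CUBIC)[...,::-1])
```

```text
t 4.4 TCPmould mm [-94.2   9.5  73. ] F mould [ 1.5 -1.7  9.3] rot [-179.7    0.4 -110.2] w -0.0003
tool shift [ 1.2 -0.5 -1. ] turn [-0.3  0.4  0.2]
ctr px [256.5 319.8] n 10 9 face yz mean [11.36154135 48.7334357 ] all [11.78604024 49.08928961]
angle 0.729 r 13.8 21.1
```

View pics/k2.png

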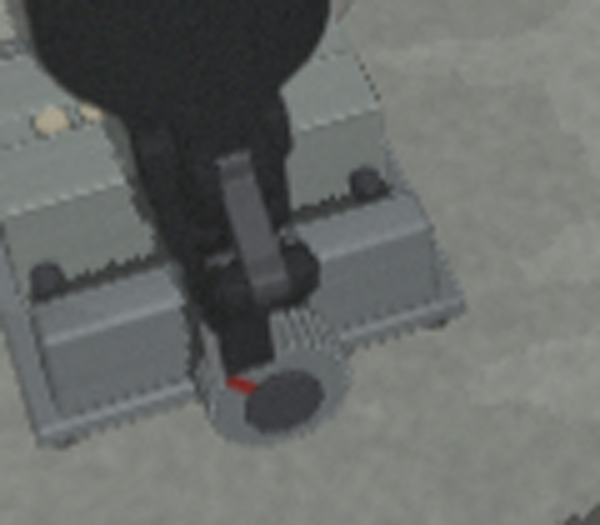

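Crop: the red line has swung about 0.7 rad in the loosening direction, towards +y, and a light press of 9 N drives it without slip. I'll carry on along the arc.

Call:
arm_command(targets=[[0, -4, 0.8, 0, 0, 0], [0, -4, 1.4, 0, 0, 0], [0, -3.5, 2.1, 0, 0, 0], [0, -3, 2.4, 0, 0, 0]])

```text
clock: 4.85
position: [0.6531, 0.0531, 0.0665]
tool_rot: [-3.135, 0.007, -1.924]
force: [0.6, 1.0, -0.8]
grip_width: 0.0003
```

Run:
```python
from h import *
go([-93,-26,86]);f=knob(1)
```

```text
t 4.85 TCPmould mm [-94.2  25.8  66.5] F mould [-1.2  0.2 -0.8] rot [-179.6    0.4 -110.2] w 0.0003
tool shift [  0.9  51.7 -19.8] turn [-0.4  0.4  0.2]
ctr px [256.6 320.1] n 10 9 face yz mean [15.98745546 43.7477966 ] all [16.32003784 44.16270746]
angle 1.12 r 14.0 21.9
```

Call:
arm_command(targets=[[0, 22, -24, 0, 0, 0], [0, 26, 0, 0, 0, 0], [0, 0, 14, 0.3, -0.3, 0], [0, 0, 4, 0, 0, 0], [0, 0, 0, 0, 0, 0]])

```text
clock: 5.4
position: [0.6067, 0.0698, 0.0709]
tool_rot: [-3.131, 0.011, -1.925]
force: [0.0, 0.1, 0.4]
grip_width: -0.0
```

Run:
```python
from h import *
go([-93,-22,72])
```

```text
t 5.4 TCPmould mm [-93.7 -23.5  70.9] F mould [-0.1 -0.   0.4] rot [-179.4    0.7 -110.3] w -0.0
tool shift [ 0.7 -1.6 -1.1] turn [-0.6  0.7  0.1]
```

Call:
arm_command(targets=[[0, -5, -1.2, 0, 0, 0], [0, -5, -1.2, 0, 0, 0], [0, -5, 0.2, 0, 0, 0], [0, -5, 0.6, 0, 0, 0]])

```text
clock: 5.8
position: [0.6275, 0.0625, 0.0737]
tool_rot: [-3.131, 0.012, -1.925]
force: [-2.5, 1.4, 6.4]
grip_width: -0.0
```

Run:
```python
from h import *
go([-93,-22,72]);knob(1.5)
```

```text
t 5.8 TCPmould mm [-94.1  -1.5  73.7] F mould [-0.4 -2.8  6.4] rot [-179.4    0.7 -110.3] w -0.0
tool shift [ 1.  20.6  1.5] turn [-0.6  0.7  0.1]
ctr px [256.7 320.2] n 10 10 face yz mean [16.6412673 34.9790266] all [16.6412673 34.9790266]
angle 1.632 r 13.3 21.0
```

Call:
arm_command(targets=[[0, -5, 0.6, 0, 0, 0], [0, -5, 0.6, 0, 0, 0], [0, -4, 1.0, 0, 0, 0], [0, -4, 1.8, 0, 0, 0], [0, -2, -10, 0, 0, 0], [0, 21, -12, -0.6, 0.7, 0], [0, 25, 4, 0, 0, 0], [0, 0, 12, 0, 0, 0]])

```text
clock: 6.65
position: [0.6076, 0.0692, 0.0793]
tool_rot: [-3.137, 0.001, -1.928]
force: [1.2, -0.3, -0.9]
grip_width: -0.0001
```

Run:
```python
from h import *
go([-93,-22,72]);knob(2.2)
```

```text
t 6.65 TCPmould mm [-93.4 -22.5  79.3] F mould [-0.2  1.2 -0.9] rot [-1.797e+02  1.000e-01 -1.105e+02] w -0.0001
tool shift [ 0.4 -0.4  7.3] turn [-0.3  0.1 -0.1]
ctr px [256.7 320.3] n 8 8 face yz mean [10.083238  23.7655464] all [10.083238  23.7655464]
angle 2.452 r 12.3 18.6
```

Call:
arm_command(targets=[[0, 0, 8, 0, 0, 0], [0, -5, -1.2, 0, 0, 0], [0, -5, -1.2, 0, 0, 0], [0, -5, 0.2, 0, 0, 0], [0, -5, 0.6, 0, 0, 0], [0, -5, 0.6, 0, 0, 0], [0, -5, 0.6, 0, 0, 0]])

```text
clock: 7.4
position: [0.6415, 0.0568, 0.0726]
tool_rot: [-3.136, 0.002, -1.93]
force: [-1.0, -1.3, 5.6]
grip_width: -0.0002
```

Call:
arm_command(targets=[[0, -4, 1.0, 0, 0, 0], [0, -4, 1.8, 0, 0, 0], [0, -2, -10, 0, 0, 0], [0, 21, -12, 0, 0, 0], [0, 25, 4, 0, 0, 0], [0, 0, 12, 0, 0, 0]])

```text
clock: 8.0
position: [0.6103, 0.0677, 0.0776]
tool_rot: [-3.134, 0.002, -1.933]
force: [1.1, 0.5, 0.1]
grip_width: 0.0
```

Run:
```python
from h import *
go([-94,-22,72]);knob(3.7)
```

```text
t 8.0 TCPmould mm [-92.9 -19.4  77.6] F mould [-0.8  0.9  0.1] rot [-1.796e+02  1.000e-01 -1.108e+02] w 0.0
tool shift [-1.   2.7  5.6] turn [-0.4  0.1 -0.4]
ctr px [256.9 320.7] n 10 10 face yz mean [-14.60950731  31.27669609] all [-14.60950731  31.27669609]
angle -1.883 r 12.5 19.0
```

Call:
arm_command(targets=[[-1, 2.7, 6.3, -0.4, 0, -0.4], [0, -5, -1.2, 0, 0, 0], [0, -5, -1.2, 0, 0, 0], [0, -5, 0.2, 0, 0, 0], [0, -5, 0.6, 0, 0, 0], [0, -5, 0.6, 0, 0, 0], [0, -5, 0.6, 0, 0, 0]])

```text
clock: 8.75
position: [0.6413, 0.0575, 0.0726]
tool_rot: [3.14, 0.002, -1.926]
force: [-1.6, -0.6, 5.3]
grip_width: -0.0001
```

Call:
arm_command(targets=[[0, -4, 1.0, 0, 0, 0], [0, -4, 1.8, 0, 0, 0], [0, -2, -10, 0, 0, 0], [0, 23, -12, 0, 0, 0], [0, 27, 4, 0, 0, 0], [0, 0, 12, 0, 0, 0]])

```text
clock: 9.35
position: [0.6061, 0.0701, 0.0782]
tool_rot: [-3.142, 0.003, -1.929]
force: [1.2, -0.9, 0.5]
grip_width: 0.0002
```

Run:
```python
from h import *
go([-94,-22,72]);knob(5.9)
```

```text
t 9.35 TCPmould mm [-93.8 -24.2  78.2] F mould [0.4 1.5 0.5] rot [-180.     0.2 -110.5] w 0.0002
tool shift [-0.2 -2.2  6.2] turn [-0.   0.2 -0.1]
ctr px [257.1 321.2] n 32 13 face yz mean [-4.51160589 52.8590581 ] all [-4.26370525 62.26295952]
angle -0.261 r 12.7 21.5
```

Call:
arm_command(targets=[[0, -2, 6.5, 0, 0, 0], [0, -5, -1.2, 0, 0, 0], [0, -5, -1.2, 0, 0, 0], [0, -5, 0.2, 0, 0, 0], [0, -5, 0.6, 0, 0, 0], [0, -5, 0.6, 0, 0, 0], [0, -5, 0.6, 0, 0, 0]])

```text
clock: 10.1
position: [0.6425, 0.0567, 0.0728]
tool_rot: [-3.141, 0.003, -1.931]
force: [-2.0, 0.5, 2.1]
grip_width: -0.0002
```

Call:
arm_command(targets=[[0, -4, 1.0, 0, 0, 0], [0, -4, 1.8, 0, 0, 0], [0, -2, -10, 0, 0, 0], [0, 23, -12, 0, 0, 0], [0, 25, 4, 0, 0, 0], [0, 0, 12, 0, 0, 0]])

```text
clock: 10.7
position: [0.6095, 0.0684, 0.0783]
tool_rot: [-3.139, 0.004, -1.934]
force: [0.2, -0.3, -0.4]
grip_width: -0.0002
```

Run:
```python
from h import *
go([-95,-22,72]);knob(7.6)
```

```text
t 10.7 TCPmould mm [-93.4 -20.4  78.3] F mould [ 0.2  0.3 -0.4] rot [-179.9    0.2 -110.8] w -0.0002
tool shift [-1.6  1.6  6.3] turn [-0.1  0.2 -0.4]
ctr px [257.3 321.6] n 26 11 face yz mean [15.52483931 42.95703421] all [19.13774077 50.30121071]
angle 1.15 r 13.1 21.0
```

Call:
arm_command(targets=[[-1.6, 1.6, 6.6, 0, 0, -0.4], [0, -5, -1.2, 0, 0, 0], [0, -5, -1.2, 0, 0, 0], [0, -5, 0.2, 0, 0, 0], [0, -5, 0.6, 0, 0, 0], [0, -5, 0.6, 0, 0, 0], [0, -5, 0.6, 0, 0, 0]])

```text
clock: 11.45
position: [0.6417, 0.0584, 0.0727]
tool_rot: [-3.14, 0.003, -1.927]
force: [-1.5, -1.7, 7.7]
grip_width: 0.0003
```

Call:
arm_command(targets=[[0, -4, 1.0, 0, 0, 0], [0, -4, 1.8, 0, 0, 0], [0, -2, -10, 0, 0, 0], [0, 23, -12, 0, 0, 0], [0, 26, 4, 0, 0, 0], [0, 0, 12, 0, 0, 0]])

```text
clock: 12.05
position: [0.6079, 0.0707, 0.0783]
tool_rot: [-3.137, 0.004, -1.929]
force: [0.7, 0.6, -0.2]
grip_width: 0.0
```

Run:
```python
from h import *
go([-95,-22,72]);knob(9)
```

```text
t 12.05 TCPmould mm [-94.9 -22.7  78.3] F mould [-0.8  0.4 -0.2] rot [-179.8    0.2 -110.5] w 0.0
tool shift [-0.  -0.7  6.3] turn [-0.2  0.2 -0.1]
ctr px [257.4 321.9] n 8 8 face yz mean [ 3.64178339 20.97686234] all [ 3.64178339 20.97686234]
angle 2.904 r 12.9 17.8
```

Call:
arm_command(targets=[[0, -0.7, 6.6, 0, 0, 0], [0, -5, -1.2, 0, 0, 0], [0, -5, -1.2, 0, 0, 0], [0, -5, 0.2, 0, 0, 0], [0, -5, 0.6, 0, 0, 0], [0, -5, 0.6, 0, 0, 0], [0, -5, 0.6, 0, 0, 0]])

```text
clock: 12.8
position: [0.6429, 0.0578, 0.0728]
tool_rot: [-3.137, 0.004, -1.931]
force: [-1.3, -1.1, 3.9]
grip_width: 0.0003
```

Call:
arm_command(targets=[[0, -4, 1.0, 0, 0, 0], [0, -4, 1.8, 0, 0, 0], [0, -2, -10, 0, 0, 0], [0, 23, -12, 0, 0, 0], [0, 26, 4, 0, 0, 0], [0, 0, 12, 0, 0, 0]])

```text
clock: 13.4
position: [0.6089, 0.07, 0.0779]
tool_rot: [-3.135, 0.005, -1.934]
force: [1.0, 0.2, -0.1]
grip_width: -0.0002
```

Run:
```python
from h import *
go([-96,-22,72]);knob(10.8)
```

```text
t 13.4 TCPmould mm [-94.6 -21.5  77.9] F mould [-0.6  0.9 -0.1] rot [-179.6    0.3 -110.8] w -0.0002
tool shift [-1.3  0.5  5.9] turn [-0.4  0.3 -0.4]
ctr px [257.6 322.3] n 11 11 face yz mean [-16.40026261  37.42557786] all [-16.40026261  37.42557786]
angle -1.484 r 11.8 20.3
```

Call:
arm_command(targets=[[-1.3, 0.5, 6.3, -0.4, 0.3, -0.4], [0, -5, -1.2, 0, 0, 0], [0, -5, -1.2, 0, 0, 0], [0, -5, 0.2, 0, 0, 0], [0, -5, 0.6, 0, 0, 0], [0, -5, 0.6, 0, 0, 0], [0, -5, 0.6, 0, 0, 0]])

```text
clock: 14.15
position: [0.643, 0.0587, 0.0727]
tool_rot: [3.139, -0.002, -1.927]
force: [-1.4, -1.4, 3.6]
grip_width: 0.0001
```

Run:
```python
from h import *
go([-96,-22,72]);knob(12.3)
```

```text
t 14.15 TCPmould mm [-96.   14.4  72.7] F mould [ 1.8 -0.9  3.6] rot [ 1.799e+02 -1.000e-01 -1.104e+02] w 0.0001
tool shift [-0.  36.4  0.8] turn [ 0.1 -0.1 -0. ]
ctr px [257.7 322.7] n 33 13 face yz mean [-0.72525762 53.71294123] all [ 0.12014089 62.92821802]
angle -0.041 r 13.5 21.9
```

Call:
arm_command(targets=[[0, 0, -40, 0, 0, 0], [30, 5, 0, 0, 0, 0], [40, 5, 0, 0, 0, 0], [46, 5, 0, 0, 0, 0], [0, 0, 0, 0, 0, 0]])

```text
clock: 14.7
position: [0.5907, -0.0489, 0.1135]
tool_rot: [3.139, -0.003, -1.926]
force: [0.9, 0.7, -0.0]
grip_width: 0.0001
```

Run:
```python
from h import *
go([20,0,81]);f=knob(12.5);P=(pts(f)-O)@M*1000
hsv=cv2.cvtColor(f['color'],cv2.COLOR_RGB2HSV)
for n in('scene','top'):
    g0=bot.grab_frame(n);P=(pts(g0)-O)@M*1000;hsv=cv2.cvtColor(g0['color'],cv2.COLOR_RGB2HSV)
    box=(abs(P[...,0])<45)&(abs(P[...,1])<35)
    g=box&(hsv[...,0]>40)&(hsv[...,0]<80)&(hsv[...,1]>120)
    if g.sum()>5:print(n,'tab',g.sum(),np.percentile(P[g],[3,50,97],axis=0).round(1).tolist())
    c=box&(P[...,2]>58)&(P[...,2]<70)&(P[...,0]>12)
    if c.sum()>5:print(n,'supp',np.percentile(P[c],[3,50,97],axis=0).round(1).tolist())
    x=(abs(P[...,0]-17)<40)&(abs(P[...,1])<40)&(P[...,2]>85)&(P[...,2]<125)
    if x.sum()>5:print(n,'finger',np.percentile(P[x],[2,50,98],axis=0).round(1).tolist())
```

```text
t 14.7 TCPmould mm [ 23.2   2.8 113.5] F mould [-1.   0.6 -0. ] rot [ 1.799e+02 -1.000e-01 -1.104e+02] w 0.0001
tool shift [-3.3  2.8 32.5] turn [ 0.1 -0.1  0. ]
ctr px [257.7 322.7] n 34 11 face yz mean [ 0.6415054  52.98344694] all [ 1.59837689 63.57917823]
angle 0.038 r 12.9 20.7
scene tab 181 [[-9.1, -15.4, 59.1], [-7.4, 0.0, 68.4], [-3.5, 15.3, 74.4]]
scene supp [[17.4, -34.0, 58.0], [33.2, 16.1, 58.2], [41.8, 32.5, 58.7]]
scene finger [[4.8, -6.8, 98.0], [9.2, 6.0, 113.5], [22.5, 14.9, 124.0]]
top tab 101 [[-8.3, -16.9, 55.8], [-3.6, -7.7, 61.8], [3.5, 4.0, 76.8]]
top supp [[15.8, -34.8, 58.1], [34.1, -28.7, 58.6], [43.7, -19.7, 60.4]]
```

Call:
arm_command(targets=[[-3, 2.5, 20, 0, 0, 0], [0, 0, 12, 0, 0, 0], [0, 0, 0, 0, 0, 0]])

```text
clock: 15.15
position: [0.5939, -0.0354, 0.0806]
tool_rot: [3.141, 0.003, -1.917]
force: [-0.3, -1.9, 0.0]
grip_width: -0.0001
```

Call:
arm_command(targets=[[-3, 0, 0, 0, 0, 0], [-2, 0, 0, 0, 0, 0], [-2, 0, 0, 0, 0, 0]])

```text
clock: 15.45
position: [0.596, -0.0299, 0.0807]
tool_rot: [3.139, -0.001, -1.917]
force: [-4.8, -15.8, -3.7]
grip_width: -0.0001
```

Run:
```python
from h import *
go([10,0,81])
```

```text
t 15.45 TCPmould mm [ 3.5  1.1 80.7] F mould [16.5  1.  -3.7] rot [ 179.9   -0.  -109.8] w -0.0001
tool shift [ 6.5  1.2 -0.3] turn [ 0.1 -0.   0.6]
```

Call:
arm_command(targets=[[4, 0, 0, 0, 0, 0], [6, 0, 0, 0, 0, 0], [0, 0, -40, 0, 0, 0], [0, 0, -50, 0, 0, 0], [50, 0, -20, 0, 0, 0], [50, 0, 0, 0, 0, 0], [50, 0, 0, 0, 0, 0], [0, 0, 0, 0, 0, 0]])

```text
clock: 16.25
position: [0.5437, -0.1803, 0.197]
tool_rot: [-3.138, 0.001, -1.912]
force: [0.0, 0.5, -0.3]
grip_width: -0.0003
```

Run:
```python
from h import *
st();knob(12.5)
for n in('scene','top'):
    g0=bot.grab_frame(n);P=(pts(g0)-O)@M*1000;hsv=cv2.cvtColor(g0['color'],cv2.COLOR_RGB2HSV)
    box=(abs(P[...,0])<45)&(abs(P[...,1])<35)
    g=box&(hsv[...,0]>40)&(hsv[...,0]<80)&(hsv[...,1]>120)
    if g.sum()>5:print(n,'tab',g.sum(),np.percentile(P[g],[3,50,97],axis=0).round(1).tolist())
    if n=='scene': a=cv2.resize(g0['color'][190:340,170:300],None,fx=4,fy=4,interpolation=cv2.INTER_CUBIC);cv2.imwrite('pics/end_s.png',a[...,::-1])
    else: cv2.imwrite('pics/end_t.png',cv2.resize(g0['color'][110:310,270:490],None,fx=2.8,fy=2.8,interpolation=cv2.INTER_CUBIC)[...,::-1])
```

```text
t 16.25 TCPmould mm [162.7   4.6 197. ] F mould [-0.5 -0.1 -0.3] rot [-1.798e+02  1.000e-01 -1.095e+02] w -0.0003
ctr px [257.7 322.7] n 34 11 face yz mean [ 0.6415054  52.98344694] all [ 1.59837689 63.57917823]
angle 0.038 r 12.9 20.7
scene tab 182 [[-15.7, -15.3, 59.7], [-13.5, -0.1, 68.5], [-9.4, 15.3, 74.6]]
top tab 169 [[-14.3, -16.4, 55.5], [-8.7, -0.3, 59.5], [-2.6, 15.1, 75.2]]
```

View pics/end_s.png

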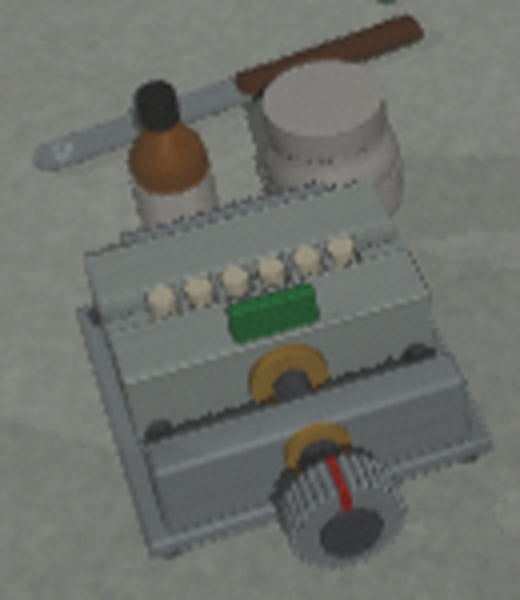

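View pics/end_t.png

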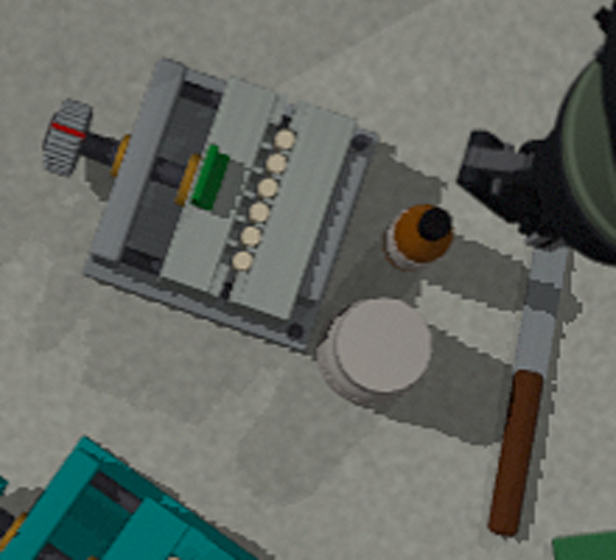

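The pictures show the joint open by about 6 mm, with the loose half against the brass pad. The red line is upright again after two turns, and the jar, bottle and spatula are in place.

```bash
python3 -c "
from workcell import bot
print(bot.job_done())"
```

```text
the job is handed in; nothing more can be done
None
```

The mould is open and the job is handed in at about 16 s of the 64 s allowed. I kept the gripper shut throughout and used only its fingertip.

- **Screw:** nine strokes across the top of the rim loosened it, at 2 to 9 N in the readings I took. I tracked the red line with the camera after each stroke. It ended at about 12.6 rad, two turns within 0.1 rad.
- **Loose half:** I pushed it by the green tab only after the screw was done, and stopped when it met the pad. The camera shows the tab moved about 6.1 mm, against 6 mm expected. The screw reading did not change.
- **Surroundings:** the arm is clear and reads no contact force. By eye in the last pictures, the jar, dropper bottle and spatula look to be where they were.

The last reading of the push against the pad was 16.5 N, firmer than the roughly 8 N I intended. I backed off straight away. No check disagreed with another.

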